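# Set the wash timer dial to the red line

### The job

Set the wash station's timer: with a fingertip, gently push the black dial round by its orange peg until the white index line on the dial lines up with the red line on the white scale ring. Only turn the dial, do not squeeze its peg or pull it up, and leave the funnel, the two bottles and the printed rook where they stand. Finish with the hand clear of everything.

Things in the scene. Friction and masses are not known exactly. Their poses are not given: they have to be found in the camera images.
- station: Black wash station fixed to the table, a box 170 (its x) by 380 (its y) mm with its flat deck 55 mm above the table. Origin at table height on the dial's axis; the box runs from y = -290 to +90 mm and x = -85 to +85 mm in its frame, z up. A clear container, 108 mm square with a blue lid whose top is 164 mm above the table, is fixed on the deck with its centre at y = -205 mm. Its place and yaw vary.
- dial_centre (a point): Centre of the dial's top face, on its upright axis, 67 mm above the table. The dial is a black disc of radius 55 mm that turns about the vertical. It has no end stops and may be turned either way. Friction (about 0.06 N m, so about 2 N at the peg) keeps it where it is left.
- peg (a point): Centre of the top of the orange finger peg: an upright round post, 12 mm in diameter, standing 25 mm up from the dial's top face, 36 mm from the dial's axis, on the same radius as the white index line. Push it sideways with a fingertip to turn the dial. The rest of the dial's top is flat and clear.
- index (a point): Outer end of the white index line (4 mm wide), at the rim of the dial's top face, 55 mm from the axis.
- red_line (a point): Inner end of the red line (4 mm wide, the only red one) of the scale ring, at the same 55 mm from the axis as the index. The white ring is fixed, reaches out to 77 mm from the axis, and its top is 2 mm lower than the dial's; its 23 other lines are thin and black, 15 degrees apart. The red line's direction varies.
- dial (a joint): Angle of the dial in rad, counterclockwise seen from above; at 0 the index points along the station's -x. Not limited.
- dial_lift (a joint): How far the dial has been pulled up off its seat, in m: 0 is seated, 0.010 is the limit. A spring holds it down with about 5 N; it should stay seated.
- funnel: Bystander: red funnel standing mouth down, 84 mm in diameter, 95 mm high; loose; origin at the centre of its underside.
- resin: Bystander: black bottle, 68 mm in diameter, 160 mm high; loose; origin at the centre of its underside.
- rinse: Bystander: white bottle, 56 mm in diameter, 120 mm high; loose; origin at the centre of its underside.
- rook: Bystander: small grey printed chess rook, 36 mm in diameter, 44 mm high; loose; origin at the centre of its underside.

How it is judged:
On the way:
1. the fingers push the dial (contact force between the fingers and dial above 0.3 N), for 0.05 s.
At the end, for the whole second after the job is handed in: The end of the white index line is within 4.5 mm (just under 5 degrees) of the end of the red line, the dial is at rest and down on its seat (within 3 mm), and each bystander is within 20 mm of where it stood (horizontal distance between index and red_line below 0.0045 m and velocity of joint dial between -0.05 and 0.05 rad/s and value of joint dial_lift below 0.003 m and distance of each of funnel, resin, rinse, rook from where it was at the start of the episode below 0.02 m); the robot touches nothing.
It fails at once if the dial is pulled up more than 4 mm (value of joint dial_lift above 0.004 m).
It fails at once if the dial or its peg is squeezed or forced (over 30 N) (contact force between the fingers and dial above 30 N).
It fails at once if a bystander is lifted, tipped or pushed away (distance of any of funnel, resin, rinse, rook from where it was at the start of the episode above 0.02 m or angle between any of funnel, resin, rinse, rook's own z axis and vertical above 0.3 rad).
It also fails if it takes over 48 s, if anything falls off the work surface, if the arm or the gripper's body presses on something with over 40 N, if the wrist force passes 120 N, or if a joint passes its speed limit or range.

### The arm

A 6-joint arm with a two-finger parallel gripper is mounted at the origin on the work surface. World frame = base frame: x ahead of the robot, y to its left, z up, the work surface at z = 0. Lengths are in m, angles in rad, forces in N, time in s.
With the tool pointing down it reaches from about 0.225 to 0.875 m from the base axis. Payload 3.4 kg.
Tool frame: the origin (TCP) lies between the finger pads; the fingertips stand 19 mm ahead of it and the grasp point (between the pads) is the TCP; z points along the fingers, y is the line along which they close (so a half turn about z gives the same grasp; the last joint's range is limited). The gripper opens to 85 mm and grips with 20 to 120 N. Pads are 22 mm wide; open, the fingers measure 114 mm over their backs; the gripper's body (76 mm by 85 mm) begins 54 mm behind the grasp point. The pads swing forward as they close: fully open they stand 13 mm farther back than shut.
Start: joints at [-1.449, 0.276, 1.505, -0, 1.361, -0.121], TCP at [0.138, -0.558, 0.25] pointing down, gripper open.
Joint ranges: [-2.89, 2.89], [-0.75, 2.08], [0.22, 2.7], [-1.18, 4.32], [0.11, 2.71], [-2.7, 2.7]. Speed limits (rad/s): [2.57, 2.57, 3.14, 3.14, 3.14, 3.14].

### API

Orientations are given as a unit quaternion [w, x, y, z].
In Python, from rig import get_state, imaging, ticket gives the robot as it stands. The module is installed in compiled form; this text tells all that it offers.
- The arm moves only by the shell command python3 -m inch 'ROWS' [FORCE]. ROWS is JSON, a list of rows, each an object with "claw": the opening, from -1 (shut) to 1 (fully open); "travel": the shift along the world's x, y, z in units of 200 mm (1.0 is 200 mm), a list of three; "turn": the turn about the world's z in units of 180 degrees (1.0 is 180 degrees). A call has 1 to 5 rows; each row is the pose to reach, as a shift and turn from the pose commanded when the call began, turning the shorter way round; what a row does not reach only later rows make up. A row lasts 1/10 s, in which the tool goes at most 50 mm and 8.59 degrees, less where a joint would pass 70% of its speed; a pose out of reach is approached as far as the arm can. A call with a number of a shift or a turn outside -1 to 1 is refused whole. A call with a gripper value outside its range is refused whole. The fingers move at their own pace and stop on an object; FORCE is the grip in N (left out, the last holds). Time passes only in rows, so rows that repeat a pose let the fingers close. It gives the time, the measured TCP pose, the force, the opening and the grip force at its end, in the units of the state.
- get_state(): the state, without advancing time (a new reading comes with each control period).
- imaging.get_image(name): name is "scene" or "top" or "wrist"; returns the picture (384x512x3 uint8, red, green, blue); there is no depth.
- imaging.camera_params(name): a dict with "camera_matrix" (3x3 intrinsics, pixels), "cam_to_world" (4x4, takes a point from camera to world coordinates); the wrist camera has in their place "T_tool_cam" (4x4, takes a point from camera to tool coordinates, whose origin is the TCP and whose axes are the flange's). Camera axes: x right, y down, z forward; pixel columns grow to the right and rows downward; lengths in m; the calibration is good to about 2 mm. A picture is of the moment at which its call begins: read the wrist's pose just before it. camera_params takes no time and is no camera call.
- ticket.sign_off(): hands the job in; it is judged then, once.
The state is a dict: "clock": time; "qpos": joint angles; "qd": joint speeds; "effort": joint torques, N m; "position": TCP position; "ee_rot": TCP orientation; "contact_force": force on the tool from outside, world axes, zero at the start; "moment": the same for the moment, N m; "width": finger opening in m; "gripper_force": force on a finger pad.
Only numpy, scipy, OpenCV 4.12 (cv2) and the standard library are available. Lean on these libraries where they do the work, as an engineer would, in place of code of your own. Each camera call takes 0.05 s, during which the arm holds its last target. There are 200 camera calls.

## Working session

There is one attempt and no reset: what is moved stays moved. The work goes in short steps, Python scripts to look and compute and a shell command to move; the robot and the scene stay as the last step left them, time stands still between calls to the robot, and variables do not carry over. Pictures are saved under pics/ and viewed, at most 10 in all, crops included, and the job is handed in when it is done.

```bash
mkdir -p pics; cat > h.py <<'E'
import numpy as np, cv2
from rig import get_state, imaging, ticket
def grab(n,f):
    im=imaging.get_image(n); cv2.imwrite('pics/'+f,im[:,:,::-1]); return im
def cam(n,st=None):
    p=imaging.camera_params(n); K=np.array(p['camera_matrix'])
    if 'cam_to_world' in p: return K,np.array(p['cam_to_world'])
    from scipy.spatial.transform import Rotation as R
    T=np.eye(4); q=st['ee_rot']; T[:3,:3]=R.from_quat([q[1],q[2],q[3],q[0]]).as_matrix(); T[:3,3]=st['position']
    return K,T@np.array(p['T_tool_cam'])
def ray(K,T,uv,z):
    d=T[:3,:3]@np.linalg.inv(K)@np.array([uv[0],uv[1],1.]); o=T[:3,3]
    return o+d*(z-o[2])/d[2]
def proj(K,T,p):
    c=np.linalg.inv(T)@np.append(p,1); u=K@c[:3]; return u[:2]/u[2]
E
python3 - <<'E'
from h import *
s=get_state(); print(s['clock'],s['position'],s['ee_rot'],s['width'])
a=grab('top','top1.png'); b=grab('scene','scene1.png')
cv2.imwrite('pics/both1.png',cv2.resize(np.hstack([a,b]),(800,300))[:,:,::-1])
for n in('top','scene'): print(cam(n))
E
```

```text
0.0 [ 0.13818475 -0.55763158  0.24944258] [-9.24906647e-04  9.92636070e-01  1.21131237e-01 -7.81935899e-06] 0.0855288262243973
(array([[426.0374731 ,   0.        , 255.8685698 ],
       [  0.        , 426.0374731 , 191.16778314],
       [  0.        ,   0.        ,   1.        ]]), array([[ 0.0242116 , -0.98975526,  0.1407065 ,  0.44131353],
       [-0.99952135, -0.02667747, -0.01566496,  0.08611505],
       [ 0.01925817, -0.14025988, -0.98992742,  0.96949745],
       [ 0.        ,  0.        ,  0.        ,  1.        ]]))
(array([[449.31017778,   0.        , 257.16375308],
       [  0.        , 449.31017778, 191.26059817],
       [  0.        ,   0.        ,   1.        ]]), array([[-0.27077504,  0.61861091, -0.73756452,  1.21339027],
       [ 0.96258386,  0.16552612, -0.214554  ,  0.25732624],
       [-0.01063926, -0.76806357, -0.64028522,  0.62256461],
       [ 0.        ,  0.        ,  0.        ,  1.        ]]))
```

View pics/top1.png

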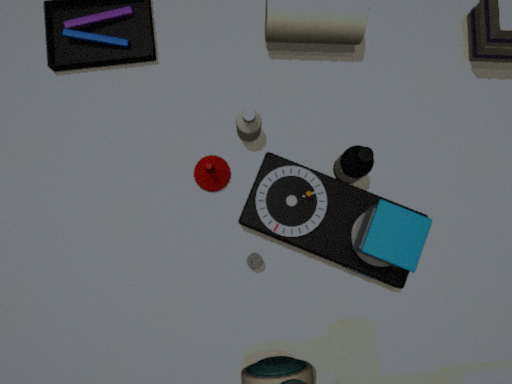

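View pics/scene1.png

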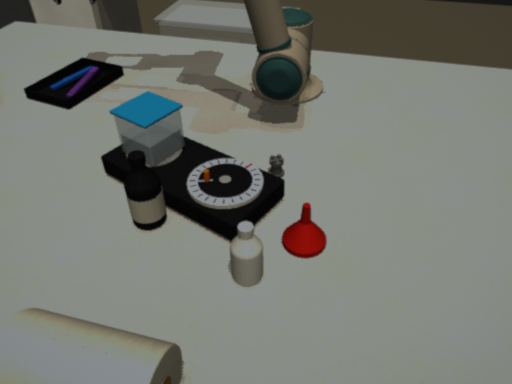

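The top view shows the dial centre near (291,201), the orange peg near (309,195) and the red line near (277,227). The lidded container is to the right, the resin bottle at (357,162), the rinse bottle at (249,125), the funnel at (212,173) and the rook at (255,261). The scene view agrees.

```bash
cat > m.py <<'E'
from h import *
def measure(im,K,T,c0,r=45):
    """ring ellipse, red centroid, orange mask in top image"""
    hsv=cv2.cvtColor(im,cv2.COLOR_RGB2HSV); H,S,V=[hsv[:,:,i].astype(int) for i in range(3)]
    yy,xx=np.mgrid[:im.shape[0],:im.shape[1]]; near=np.hypot(xx-c0[0],yy-c0[1])<r
    white=((V>90)&(S<70)&near).astype(np.uint8)
    white=cv2.morphologyEx(white,cv2.MORPH_CLOSE,np.ones((5,5)))
    cs,_=cv2.findContours(white,cv2.RETR_EXTERNAL,cv2.CHAIN_APPROX_NONE)
    c=max(cs,key=lambda k:cv2.contourArea(cv2.convexHull(k))); e=cv2.fitEllipse(cv2.convexHull(c))
    ctr=ray(K,T,e[0],.065)
    red=((H<6)|(H>174))&(S>120)&(V>60)&near
    org=(H>=7)&(H<25)&(S>110)&(V>60)&near
    rp=ray(K,T,(xx[red].mean(),yy[red].mean()),.065); op=(xx[org].mean(),yy[org].mean())
    return e,ctr,rp,op,red.sum(),org.sum()
E
python3 - <<'E'
from m import *
K,T=cam('top'); im=cv2.imread('pics/top1.png')[:,:,::-1].copy()
e,ctr,rp,op,nr,no=measure(im,K,T,(291,201))
print(e,ctr,nr,no)
print('radius', np.linalg.norm(ray(K,T,(e[0][0]+e[1][0]/2,e[0][1]),.065)-ctr))
d=rp-ctr; print('red',rp,np.hypot(*d[:2]),np.degrees(np.arctan2(d[1],d[0])))
for z in(.067,.08,.092):
    p=ray(K,T,op,z); d=p-ctr; print('peg',z,op,p,np.hypot(*d[:2]),np.degrees(np.arctan2(d[1],d[0])))
c=im[150:250,230:350]; cv2.imwrite('pics/crop1.png',cv2.resize(c,(720,600),interpolation=cv2.INTER_CUBIC)[:,:,::-1])
for n,uv,z in (('rook',(255,261),.03),('resin',(357,162),.12),('rinse',(249,125),.1),('funnel',(212,173),.03),('lid',(396,236),.164)): print(n,ray(K,T,uv,z))
E
```

```text
((292.7086181640625, 196.41891479492188), (72.33345794677734, 81.39607238769531), 21.23520851135254) [ 0.56063599 -0.00746363  0.065     ] 9 28
radius 0.07783360785691423
red [0.49402664 0.02794858 0.065     ] 0.0754375886062764 152.0030948525337
peg 0.067 (np.float64(308.25), np.float64(193.21428571428572)) [ 0.56818946 -0.04053768  0.067     ] 0.03392562495150359 -77.13538450156523
peg 0.08 (np.float64(308.25), np.float64(193.21428571428572)) [ 0.56636188 -0.03871331  0.08      ] 0.03176993660170982 -79.61684532228725
peg 0.092 (np.float64(308.25), np.float64(193.21428571428572)) [ 0.56467488 -0.03702928  0.092     ] 0.029840255133519008 -82.22110575648139
rook [0.4213035  0.06942045 0.03      ]
resin [ 0.62781084 -0.13249584  0.12      ]
rinse [0.70530385 0.09023836 0.1       ]
funnel [0.61323696 0.17034445 0.03      ]
lid [ 0.47723143 -0.19404167  0.164     ]
```

View pics/crop1.png

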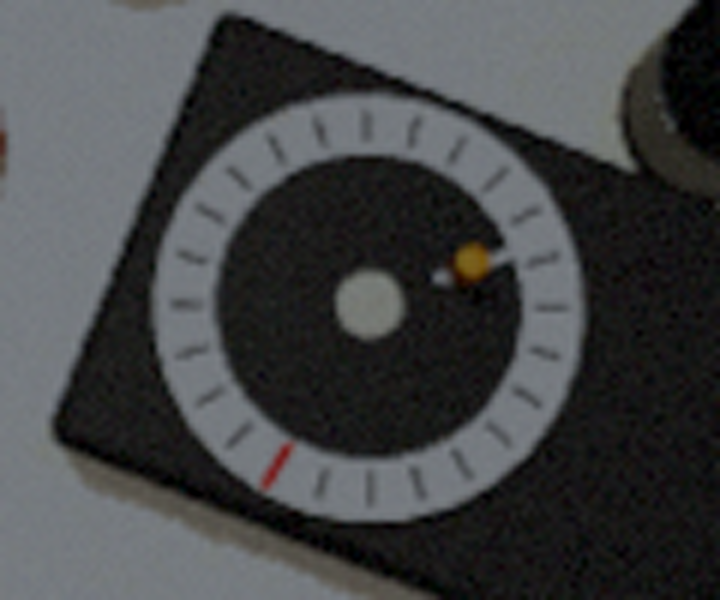

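The crop shows a white index running from (440,278) to (510,256), with the peg on it. The red line's inner end is at (289,445) and the disc centre is about (370,306) in crop pixels. The first ellipse fit picked up the table, so I'm fitting the black disc instead.

```bash
cat > m.py <<'E'
from h import *
def deg(d): return round(float(np.degrees(np.arctan2(d[1],d[0]))),1)
def measure(im,K,T,c0,r):
    """c0: guess of disc centre px, r: disc radius px. disc hull -> centre; red, orange, index masks"""
    hsv=cv2.cvtColor(im,cv2.COLOR_RGB2HSV); H,S,V=[hsv[:,:,i].astype(int) for i in range(3)]
    yy,xx=np.mgrid[:im.shape[0],:im.shape[1]]; rr=np.hypot(xx-c0[0],yy-c0[1])
    lim=(V[rr<1.35*r].max()*.45)
    dark=((V<lim)&(rr<1.12*r)).astype(np.uint8); dark=cv2.morphologyEx(dark,cv2.MORPH_OPEN,np.ones((3,3)) if r<50 else np.ones((9,9)))
    cs,_=cv2.findContours(dark,cv2.RETR_EXTERNAL,cv2.CHAIN_APPROX_NONE)
    e=cv2.fitEllipse(cv2.convexHull(max(cs,key=cv2.contourArea)))
    red=((H<6)|(H>174))&(S>110)&(V>50)&(rr<1.5*r)&(rr>.9*r)
    org=(H>=8)&(H<25)&(S>110)&(V>50)&(rr<1.1*r)
    wh=(V>lim)&(S<90)&(rr>.4*r)&(rr<.95*r)
    C=ray(K,T,e[0],.067); m=lambda k:(xx[k].mean(),yy[k].mean())
    R=ray(K,T,m(red),.065)-C; 
    print('ellipse',e,'C',C.round(4)); print('red',red.sum(),m(red),np.hypot(*R[:2]).round(4),deg(R))
    print('orange',org.sum(),m(org))
    for z in(.067,.092):
        P=ray(K,T,m(org),z)-C; print('  peg z',z,np.hypot(*P[:2]).round(4),deg(P))
    if wh.sum():
        I=ray(K,T,m(wh),.067)-C; print('index',wh.sum(),m(wh),np.hypot(*I[:2]).round(4),deg(I))
E
python3 - <<'E'
from m import *
K,T=cam('top'); im=cv2.imread('pics/top1.png')[:,:,::-1].copy()
measure(im,K,T,(291.2,200.6),25.3)
C=ray(K,T,(291.2,200.6),.067)
for n,uv,z in(('idx out',(510,256),.067),('idx in',(440,278),.067),('peg',(472,262),.092),('red in',(289,445),.065),('red out',(266,488),.065)):
    d=ray(K,T,(( uv[0]+.5)/6-.5+230,(uv[1]+.5)/6-.5+150),z)-C; print(n,np.hypot(*d[:2]).round(4),deg(d))
print(imaging.camera_params('wrist'))
# resin: cap at z .16 pixel, in both views
K2,T2=cam('scene')
for n,p,q,z in (('resin',(365,155),(136,157),.16),('rinse',(249,116),(245,228),.12)): print(n,ray(K,T,p,z),ray(K2,T2,q,z))
E
```

```text
ellipse ((291.0399169921875, 200.50137329101562), (49.500770568847656, 50.602508544921875), 122.36595916748047) C [ 0.5515 -0.0038  0.067 ]
red 10 (np.float64(275.9), np.float64(226.8)) 0.0648 151.2
orange 31 (np.float64(308.1290322580645), np.float64(193.1290322580645))
  peg z 0.067 0.0402 -65.2
  peg z 0.092 0.0356 -67.9
index 16 (np.float64(307.4375), np.float64(194.4375)) 0.0377 -68.2
idx out 0.0536 -68.8
idx in 0.0272 -66.7
peg 0.0355 -68.0
red in 0.0572 150.9
red out 0.0745 151.4
{'camera_matrix': array([[267.13357455,   0.        , 253.65843397],
       [  0.        , 267.13357455, 194.8211725 ],
       [  0.        ,   0.        ,   1.        ]]), 'T_tool_cam': array([[ 7.54237308e-04, -9.46567649e-01, -3.22504444e-01,
         8.36902459e-02],
       [ 9.99999505e-01,  5.04785374e-04,  8.57115104e-04,
         8.10377117e-04],
       [-6.48521902e-04, -3.22504931e-01,  9.46567562e-01,
        -1.24662416e-01],
       [ 0.00000000e+00,  0.00000000e+00,  0.00000000e+00,
         1.00000000e+00]])}
resin [ 0.63342269 -0.13802173  0.16      ] [ 0.64465154 -0.13164181  0.16      ]
rinse [0.71841967 0.09065173 0.12      ] [0.7273795  0.09494515 0.12      ]
```

Dial centre is (0.5515, -0.0038), the peg is at -68° and the red line at 151°, so I need to turn it 141° clockwise. Next I shut the hand, move behind the peg at height, and turn the tool's +x face toward the push direction.

```bash
python3 -m inch '[{"claw":-1,"travel":[0.09,0.11,0],"turn":0.04},{"claw":-1,"travel":[0.18,0.21,0],"turn":0.08},{"claw":-1,"travel":[0.27,0.32,0],"turn":0.125},{"claw":-1,"travel":[0.36,0.43,0],"turn":0.165},{"claw":-1,"travel":[0.455,0.53,0],"turn":0.209}]' 20
python3 -m inch '[{"claw":-1,"travel":[0.09,0.11,0],"turn":0.04},{"claw":-1,"travel":[0.18,0.21,0],"turn":0.08},{"claw":-1,"travel":[0.27,0.32,0],"turn":0.125},{"claw":-1,"travel":[0.36,0.43,0],"turn":0.165},{"claw":-1,"travel":[0.455,0.53,0],"turn":0.209}]'
```

```text
clock: 0.6
position: [0.2296, -0.4508, 0.2499]
ee_rot: [-0.001, 0.899, 0.437, 0.0]
contact_force: [-0.2, -0.3, -0.1]
width: 0.0125
gripper_force: 0.0
clock: 1.1
position: [0.3206, -0.3448, 0.25]
ee_rot: [-0.0, 0.71, 0.704, 0.0]
contact_force: [-0.1, -0.9, -0.5]
width: 0.0
gripper_force: 0.0
```

```bash
python3 -m inch '[{"claw":-1,"travel":[0.09,0.11,0],"turn":0.04},{"claw":-1,"travel":[0.18,0.21,0],"turn":0.08},{"claw":-1,"travel":[0.27,0.32,0],"turn":0.125},{"claw":-1,"travel":[0.36,0.43,0],"turn":0.165},{"claw":-1,"travel":[0.455,0.53,0],"turn":0.209}]'
python3 -m inch '[{"claw":-1,"travel":[0.09,0.11,0],"turn":0.04},{"claw":-1,"travel":[0.18,0.21,0],"turn":0.08},{"claw":-1,"travel":[0.27,0.32,0],"turn":0.125},{"claw":-1,"travel":[0.36,0.43,0],"turn":0.165},{"claw":-1,"travel":[0.455,0.53,0],"turn":0.209}]'
python3 -m inch '[{"claw":-1,"travel":[0.09,0.11,0],"turn":0.04},{"claw":-1,"travel":[0.18,0.21,0],"turn":0.08},{"claw":-1,"travel":[0.27,0.32,0],"turn":0.125},{"claw":-1,"travel":[0.36,0.43,0],"turn":0.165},{"claw":-1,"travel":[0.455,0.53,0],"turn":0.209}]'
python3 - <<'E'
from h import *
s=get_state(); im=grab('wrist','w1.png'); K,T=cam('wrist',s)
q=s['ee_rot']; print(s['position'],'yaw',np.degrees(2*np.arctan2(q[2],q[1])),s['qpos'])
print('pred px C',proj(K,T,[.5515,-.0038,.067]),'peg',proj(K,T,[.565,-.0372,.092]))
E
```

```text
clock: 1.6
position: [0.4115, -0.2389, 0.25]
ee_rot: [-0.0, 0.446, 0.895, 0.0]
contact_force: [0.6, -0.4, 0.1]
width: 0.0002
gripper_force: 0.0
clock: 2.1
position: [0.5025, -0.1329, 0.2499]
ee_rot: [-0.001, 0.133, 0.991, 0.0]
contact_force: [0.3, -1.1, -0.5]
width: 0.0
gripper_force: 0.0
clock: 2.6
position: [0.5935, -0.027, 0.2498]
ee_rot: [-0.001, -0.194, 0.981, 0.0]
contact_force: [0.3, -0.5, 0.4]
width: 0.0004
gripper_force: 0.0
[ 0.5934891  -0.02697039  0.24982544] yaw 202.34438315910003 [-1.62565225e-01  3.05573528e-01  1.46309739e+00  1.22475191e-04
  1.37413411e+00 -2.12336861e+00]
pred px C [286.86305545 152.11154637] peg [255.80362408 155.93843435]
```

View pics/w1.png

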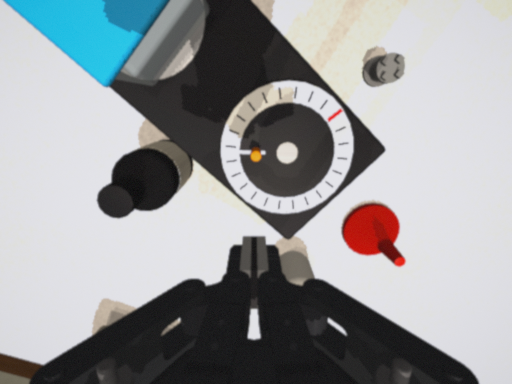

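The wrist view shows the dial centre at (287,152), the peg at (256,156), the red line at (335,115) and the closed tip at (254,240). The first two match my predictions within a pixel, so I'm descending behind the peg.

```bash
python3 -m inch '[{"claw":-1,"travel":[0,0,-0.15],"turn":0},{"claw":-1,"travel":[0,0,-0.3],"turn":0},{"claw":-1,"travel":[0,0,-0.45],"turn":0},{"claw":-1,"travel":[0,0,-0.62],"turn":0},{"claw":-1,"travel":[0,0,-0.76],"turn":0}]'
python3 - <<'E'
import numpy as np
C=np.array([.5515,-.0038]); u=lambda a:np.array([np.cos(np.radians(a)),np.sin(np.radians(a))])
p0=np.array([.5935,-.027]); 
print('contact',(C+36e-3*u(-68)+17e-3*u(22)-p0)/.2)
th=-68
for k in range(4):
    b=C+36e-3*u(th)+17e-3*u(th+90)
    for i in range(1,6):
        t=th-7*i; print(t,((C+36e-3*u(t)+17e-3*u(t+90)-b)/.2).round(3),'turn',round(-7*i/180,3))
    th=t
E
```

```text
clock: 3.15
position: [0.5922, -0.0281, 0.0962]
ee_rot: [-0.001, -0.191, 0.982, 0.0]
contact_force: [0.5, 0.7, -0.7]
width: 0.0001
gripper_force: 0.0
contact [-0.06376019 -0.01905153]
-75 [-0.018 -0.017] turn -0.039
-82 [-0.037 -0.031] turn -0.078
-89 [-0.058 -0.043] turn -0.117
-96 [-0.081 -0.053] turn -0.156
-103 [-0.104 -0.059] turn -0.194
-110 [-0.024 -0.004] turn -0.039
-117 [-0.048 -0.004] turn -0.078
-124 [-0.073 -0.002] turn -0.117
-131 [-0.096  0.003] turn -0.156
-138 [-0.119  0.011] turn -0.194
-145 [-0.022  0.011] turn -0.039
-152 [-0.042  0.024] turn -0.078
-159 [-0.061  0.04 ] turn -0.117
-166 [-0.077  0.058] turn -0.156
-173 [-0.091  0.077] turn -0.194
-180 [-0.012  0.021] turn -0.039
-187 [-0.021  0.044] turn -0.078
-194 [-0.027  0.067] turn -0.117
-201 [-0.03   0.091] turn -0.156
-208 [-0.031  0.116] turn -0.194
```

```bash
python3 -m inch '[{"claw":-1,"travel":[-0.015,-0.005,0.01],"turn":0},{"claw":-1,"travel":[-0.03,-0.01,0.01],"turn":0},{"claw":-1,"travel":[-0.045,-0.013,0.01],"turn":0},{"claw":-1,"travel":[-0.055,-0.016,0.01],"turn":0},{"claw":-1,"travel":[-0.064,-0.019,0.01],"turn":0}]'
python3 -m inch '[{"claw":-1,"travel":[-0.018,-0.017,0],"turn":-0.039},{"claw":-1,"travel":[-0.037,-0.031,0],"turn":-0.078},{"claw":-1,"travel":[-0.058,-0.043,0],"turn":-0.117},{"claw":-1,"travel":[-0.081,-0.053,0],"turn":-0.156},{"claw":-1,"travel":[-0.104,-0.059,0],"turn":-0.194}]'
python3 - <<'E'
from m import *
s=get_state(); im=grab('wrist','w2.png'); K,T=cam('wrist',s)
q=s['ee_rot']; print(s['position'],s['contact_force'],'yaw',np.degrees(2*np.arctan2(q[2],q[1])))
u=lambda a:np.array([np.cos(np.radians(a)),np.sin(np.radians(a)),0])
print('pred C',proj(K,T,[.5515,-.0038,.067]),'peg',proj(K,T,np.array([.5515,-.0038,.092])+.036*u(-103)))
E
```

```text
clock: 3.65
position: [0.581, -0.0322, 0.1018]
ee_rot: [0.001, -0.191, 0.982, -0.0]
contact_force: [0.0, -1.2, 0.3]
width: 0.0003
gripper_force: 0.0
clock: 4.15
position: [0.5614, -0.0441, 0.1017]
ee_rot: [0.003, 0.115, 0.993, 0.0]
contact_force: [2.1, 0.1, 0.4]
width: -0.0004
gripper_force: 1.1
[ 0.56140112 -0.04411153  0.10170355] [2.06174617 0.06189767 0.35676602] yaw 166.78851261777973
pred C [312.13549391 208.22458069] peg [256.4308315  225.46332871]
```

View pics/w2.png

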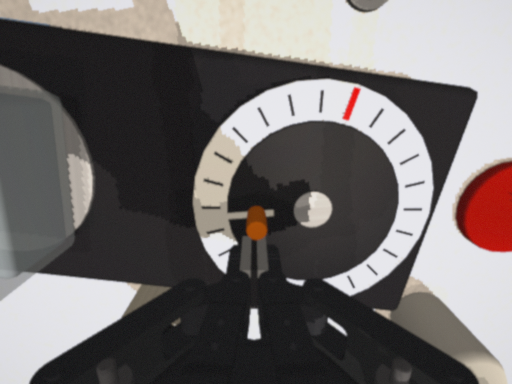

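The view shows the tip against the peg (257,228) and the index starting to move, with about 2 N of force. Continuing along the arc.

```bash
python3 -m inch '[{"claw":-1,"travel":[-0.024,-0.004,-0.01],"turn":-0.039},{"claw":-1,"travel":[-0.048,-0.004,-0.01],"turn":-0.078},{"claw":-1,"travel":[-0.073,-0.002,-0.01],"turn":-0.117},{"claw":-1,"travel":[-0.096,0.003,-0.01],"turn":-0.156},{"claw":-1,"travel":[-0.119,0.011,-0.01],"turn":-0.194}]'
python3 -m inch '[{"claw":-1,"travel":[-0.022,0.011,0],"turn":-0.039},{"claw":-1,"travel":[-0.042,0.024,0],"turn":-0.078},{"claw":-1,"travel":[-0.061,0.04,0],"turn":-0.117},{"claw":-1,"travel":[-0.077,0.058,0],"turn":-0.156},{"claw":-1,"travel":[-0.091,0.077,0],"turn":-0.194}]'
cat > w.py <<'E'
from m import *
import sys
def look(f,view=True):
    s=get_state(); im=grab('wrist',f); K,T=cam('wrist',s); C=np.array([.5515,-.0038,.067])
    q=s['ee_rot']; print(s['clock'],s['position'],s['contact_force'],'yaw',np.degrees(2*np.arctan2(q[2],q[1])))
    hsv=cv2.cvtColor(im,cv2.COLOR_RGB2HSV); H,S,V=[hsv[:,:,i].astype(int) for i in range(3)]
    yy,xx=np.mgrid[:384,:512]; c=proj(K,T,C); r=abs(np.linalg.norm(proj(K,T,C+[.055,0,0])-c)); rr=np.hypot(xx-c[0],yy-c[1])
    org=(H>=6)&(H<25)&(S>150)&(V>50)&(rr<1.3*r); red=((H<5)|(H>175))&(S>150)&(V>90)&(rr<1.5*r)&(rr>.8*r)
    ou=(xx[org].mean(),yy[org].mean()); P=ray(K,T,ou,.083)-C; print('C px',c,'peg',ou,org.sum(),np.hypot(*P[:2]),deg(P))
    ru=(xx[red].mean(),yy[red].mean()); R=ray(K,T,ru,.065)-C; print('red',ru,red.sum(),np.hypot(*R[:2]),deg(R))
look(sys.argv[1])
E
python3 w.py w3.png
```

```text
clock: 4.7
position: [0.537, -0.0429, 0.0996]
ee_rot: [0.002, 0.406, 0.914, -0.001]
contact_force: [0.0, -3.2, 0.8]
width: -0.0001
gripper_force: 1.4
clock: 5.2
position: [0.5174, -0.0271, 0.0991]
ee_rot: [0.001, 0.662, 0.75, -0.001]
contact_force: [-1.8, -3.5, 1.2]
width: -0.0001
gripper_force: 1.4
5.2 [ 0.51735409 -0.02712437  0.09913695] [-1.81036119 -3.48227028  1.16138624] yaw 97.13459923944076
C px [310.84180588 209.75248874] peg (np.float64(254.26905132192846), np.float64(225.2068429237947)) 643 0.03597617373013594 -167.9
red (np.float64(224.11688311688312), np.float64(148.4935064935065)) 154 0.06598019743023485 151.6
```

```bash
python3 -m inch '[{"claw":-1,"travel":[-0.012,0.021,0],"turn":-0.039},{"claw":-1,"travel":[-0.021,0.044,0],"turn":-0.078},{"claw":-1,"travel":[-0.027,0.067,0],"turn":-0.117},{"claw":-1,"travel":[-0.03,0.091,0],"turn":-0.156},{"claw":-1,"travel":[-0.031,0.116,0],"turn":-0.194}]'
python3 w.py w4.png
```

```text
clock: 5.75
position: [0.5104, -0.0033, 0.0987]
ee_rot: [-0.0, 0.856, 0.517, -0.001]
contact_force: [-1.8, -1.7, 1.4]
width: -0.0002
gripper_force: 1.3
5.75 [ 0.5103824  -0.00326671  0.09867077] [-1.81672949 -1.71642445  1.39614882] yaw 62.29586883604593
C px [310.1856839  211.18071864] peg (np.float64(253.70597243491576), np.float64(225.37519142419603)) 653 0.03574568122551541 155.9
red (np.float64(205.75590551181102), np.float64(209.17322834645668)) 127 0.06626028743889965 151.9
```

View pics/w4.png

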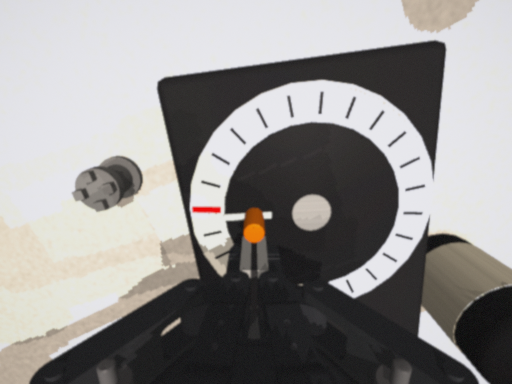

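The index's outer end is at (226,217) and the red line's inner end at (221,210), so about 4.5° remains. I'll push about 2.6 mm further and re-measure.

```bash
python3 -m inch '[{"claw":-1,"travel":[0.002,0.004,0],"turn":-0.007},{"claw":-1,"travel":[0.004,0.008,0],"turn":-0.014},{"claw":-1,"travel":[0.006,0.012,0],"turn":-0.022},{"claw":-1,"travel":[0.006,0.012,0],"turn":-0.022}]'
cat >> w.py <<'E'
def index(f):
    s=get_state(); im=cv2.imread('pics/'+f)[:,:,::-1].copy(); K,T=cam('wrist',s); C=np.array([.5515,-.0038,.067])
    hsv=cv2.cvtColor(im,cv2.COLOR_RGB2HSV); S,V=hsv[:,:,1].astype(int),hsv[:,:,2].astype(int)
    pts=[]
    for y in range(384):
        for x in range(512):
            if V[y,x]>140 and S[y,x]<60:
                p=ray(K,T,(x,y),.067)-C; d=np.hypot(*p[:2]); a=(np.degrees(np.arctan2(p[1],p[0]))-151.5+180)%360-180
                if .045<d<.053 and abs(a)<15: pts.append((d,a))
    pts=np.array(pts); print('index: n',len(pts),'angle minus 151.5:',pts[:,1].mean().round(2),pts[:,1].std().round(2))
index(sys.argv[1])
E
python3 w.py w5.png
```

```text
clock: 6.2
position: [0.5125, -0.0006, 0.0983]
ee_rot: [-0.0, 0.873, 0.488, -0.0]
contact_force: [-1.7, -0.4, 0.5]
width: -0.0001
gripper_force: 1.0
6.2 [ 0.51249187 -0.00055721  0.09825894] [-1.72589009 -0.36812575  0.5468843 ] yaw 58.394981029368395
C px [307.36614095 212.97162438] peg (np.float64(250.5159817351598), np.float64(225.7214611872146)) 657 0.03576779739758269 150.4
red (np.float64(204.0655737704918), np.float64(217.5327868852459)) 122 0.06594039307760069 151.9
index: n 91 angle minus 151.5: -0.58 1.63
```

Index at 150.9° against red at 151.9° is about 1 mm off. Backing away, rising, and checking.

```bash
python3 -m inch '[{"claw":-1,"travel":[-0.02,-0.032,0],"turn":0},{"claw":-1,"travel":[-0.04,-0.064,0],"turn":0},{"claw":-1,"travel":[-0.04,-0.064,0.15],"turn":0},{"claw":-1,"travel":[-0.04,-0.064,0.35],"turn":0},{"claw":-1,"travel":[-0.04,-0.064,0.55],"turn":0}]'
python3 -m inch '[{"claw":-1,"travel":[-0.1,-0.1,0.1],"turn":0},{"claw":-1,"travel":[-0.2,-0.15,0.2],"turn":0},{"claw":-1,"travel":[-0.25,-0.2,0.2],"turn":0},{"claw":-1,"travel":[-0.25,-0.2,0.2],"turn":0},{"claw":-1,"travel":[-0.25,-0.2,0.2],"turn":0}]'
python3 w.py w6.png
```

```text
clock: 6.75
position: [0.5044, -0.0139, 0.2093]
ee_rot: [-0.0, 0.873, 0.487, 0.0]
contact_force: [1.0, -0.3, -0.5]
width: 0.0001
gripper_force: 0.0
clock: 7.25
position: [0.4546, -0.0534, 0.2474]
ee_rot: [-0.0, 0.873, 0.487, 0.0]
contact_force: [0.2, -0.0, 0.1]
width: -0.0001
gripper_force: 0.0
7.25 [ 0.45455513 -0.05343197  0.24735448] [ 0.19019283 -0.03311318  0.12351438] yaw 58.308062727055294
C px [305.50673325  93.70131481] peg (np.float64(273.30434782608694), np.float64(94.20289855072464)) 138 0.0355281547677471 150.0
red (np.float64(244.09677419354838), np.float64(97.19354838709677)) 31 0.06582586310991462 151.4
index: n 31 angle minus 151.5: -1.61 1.54
```

View pics/w6.png

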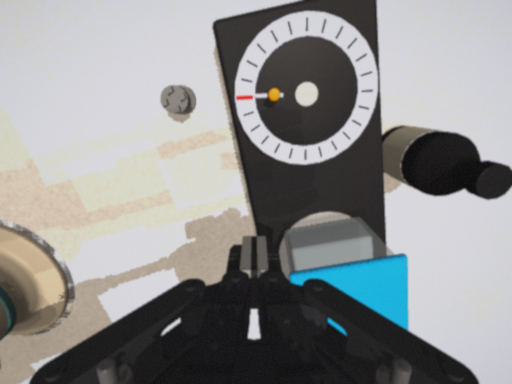

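The index (258–268, 96) lines up with the red line (244,97) to within about 1.5° (1.4 mm). The hand is clear and the bystanders in view are standing.

```bash
python3 -c "
from rig import ticket; print(ticket.sign_off())"
```

```text
the job is handed in; nothing more can be done
None
```

I turned the dial about 141° clockwise by its peg; its index last measured about 1.4 mm (1.5°) from the red line, inside the 4.5 mm limit, and I handed the job in with the hand clear, though sign-off gave no verdict.

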